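# Loosen the blue filter ring two turns

## Task

Loosen the blue knurled ring on top of its water filter, anticlockwise seen from above, by rolling or dragging a fingertip lightly round its rim without gripping it: its white mark starts a little past the red pointer, must go past the pointer once, and must stop facing it the second time (two full turns from tight). Leave the grey ring as it is and the things standing around where they are.

Things in the scene. Friction and masses are not known exactly. Their poses are not given: they have to be found in the camera images.
- blue_filter: fixed upright bench water filter with the blue ring: round steel foot 110 mm across and 10 mm high, white bowl 72 mm across, grey head 86 mm across, ring on top. Two water ports stick out to 66 mm from the axis along the unit's +y and -y, at height 76 mm. A red pointer sticks out of the head just outside the ring, on the unit's +x side, to 65 mm from the axis, no higher than the ring's underside (104 mm). Origin: centre of the foot's underside, z up the ring's axis.
- blue_ring_top (a point): centre of the blue ring at the height of its top face (126 mm above the bench), on the ring's upright axis. The ring is 92 mm across outside, 64 mm inside and 22 mm high, so its flat ribbed top face is a band 14 mm wide, from 32 to 46 mm from the axis; the side is knurled. The black cap inside the ring is fixed, 60 mm across, and lies 3 mm below the ring's top face. The fine ribs are only for looks: the rim feels like a smooth, grippy surface.
- blue_ring_mark (a point): the white mark on the blue ring's top face, 39 mm from the axis; it turns with the ring and faces the red pointer at whole turns
- blue_ring (a joint): angle of the blue ring, rad: 0 when fully tight (stop) with the white mark at the red pointer; it grows as the ring is loosened (anticlockwise seen from above), 6.283 per full turn, end stop at 17.3. It starts somewhere between 0.4 and 1.4. The ring turns in place and does not rise; it needs about 0.1 N m, stays where it is left, and 5 to 15 N of fingertip pressure on the rim drags it without slipping.
- grey_filter: fixed upright bench water filter with the grey ring: round steel foot 110 mm across and 10 mm high, white bowl 72 mm across, grey head 86 mm across, ring on top. Two water ports stick out to 66 mm from the axis along the unit's +y and -y, at height 76 mm. A red pointer sticks out of the head just outside the ring, on the unit's +x side, to 65 mm from the axis, no higher than the ring's underside (104 mm). Origin: centre of the foot's underside, z up the ring's axis.
- grey_ring_top (a point): centre of the grey ring at the height of its top face (126 mm above the bench), on the ring's upright axis. The ring is 92 mm across outside, 64 mm inside and 22 mm high, so its flat ribbed top face is a band 14 mm wide, from 32 to 46 mm from the axis; the side is knurled. The black cap inside the ring is fixed, 60 mm across, and lies 3 mm below the ring's top face. The fine ribs are only for looks: the rim feels like a smooth, grippy surface.
- grey_ring_mark (a point): the white mark on the grey ring's top face, 39 mm from the axis; it turns with the ring and faces the red pointer at whole turns
- grey_ring (a joint): angle of the grey ring, rad: 0 when fully tight (stop) with the white mark at the red pointer; it grows as the ring is loosened (anticlockwise seen from above), 6.283 per full turn, end stop at 17.3. It starts somewhere between 0.4 and 1.4. The ring turns in place and does not rise; it needs about 0.1 N m, stays where it is left, and 5 to 15 N of fingertip pressure on the rim drags it without slipping.
- cartridge: loose spare filter cartridge, white cylinder standing upright, 52 mm across, 90 mm high; origin centre of underside
- beaker: loose empty steel beaker, 70 mm across, 80 mm high, standing; origin centre of underside
- jar: loose white jar with yellow cap, 54 mm across, 75 mm high, standing; origin centre of underside
- brush: loose cleaning brush with a blue handle, 170 mm long, lying on the bench, beside the filters on the right; its own x runs along it
There are look-alikes about, which are no part of the job. What is shaped like the blue_filter but purple is not meant.

How it is judged:
On the way:
1. the blue ring has gone past one full turn (value of joint blue_ring above 6.2832 rad), for 0.1 s.
At the end, for the whole second after the job is handed in: the blue ring stands two full turns from tight (12.57 rad within 0.35 rad: the white mark faces the red pointer within 20 degrees) and is at rest; the grey ring's mark is within 12 mm and each loose thing within 15 mm of where it started (value of joint blue_ring between 12.2164 and 12.9164 rad and velocity of joint blue_ring between -0.05 and 0.05 rad/s and distance of grey_ring_mark from where it was at the start of the episode below 0.012 m and distance of each of cartridge, beaker, jar, brush from where it was at the start of the episode below 0.015 m); the robot touches nothing.
It fails at once if the blue ring is turned more than half a turn beyond the two turns (value of joint blue_ring above 15.7064 rad).
It fails at once if the ring is gripped or pressed hard (over 45 N between fingers and ring) (contact force between the fingers and blue_ring above 45 N).
It fails at once if the grey ring is turned (its mark moves over 12 mm) (distance of grey_ring_mark from where it was at the start of the episode above 0.012 m).
It fails at once if the cartridge, beaker, jar or brush is shifted, lifted or knocked (over 15 mm) (distance of any of cartridge, beaker, jar, brush from where it was at the start of the episode above 0.015 m).
It also fails if it takes over 72 s, if anything falls off the work surface, if the arm or the gripper's body presses on something with over 40 N, if the wrist force passes 120 N, or if a joint passes its speed limit or range.

## Robot

A 6-joint arm with a two-finger parallel gripper is mounted at the origin on the work surface. World frame = base frame: x ahead of the robot, y to its left, z up, the work surface at z = 0. Lengths are in m, angles in rad, forces in N, time in s.
With the tool pointing down it reaches from about 0.375 to 0.9 m from the base axis. Payload 3.1 kg.
Tool frame: the origin (TCP) lies midway between the tips of the shut fingers; the grasp point (between the pads) lies 19 mm behind it; x points along the fingers, z is the direction in which the jaws open and shut, and the axes are right-handed (so a half turn about x gives the same grasp; the last joint's range is limited). The gripper opens to 87 mm and grips with 3 to 60 N. Pads are 19 mm wide; open, the fingers measure 117 mm over their backs; the gripper's body (75 mm by 190 mm) begins 51 mm behind the grasp point.
Start: joints at [1.063, 0.527, 1.433, -0, 1.181, -0.178], TCP at [0.202, 0.592, 0.223] pointing down, gripper open.
Joint ranges: [-3.08, 3.08], [-0.75, 2.2], [0.22, 2.44], [-1.43, 4.57], [0, 2.65], [-2.85, 2.85]. Speed limits (rad/s): [2.79, 2.79, 3.14, 3.14, 3.14, 3.14].

## Interface

Orientations are given as a unit quaternion [x, y, z, w].
In Python, from rig import robot, optics, workorder gives the robot as it stands.
- The arm moves only by the tool arm_command, never from a script. Its argument "plan" is a list of rows, each a list of 7 numbers: the shift along the tool's x, y, z in cm, then the turn, a rotation vector about the tool's x, y, z in rad, then the finger opening in cm, from 0 to 8.7. In form: [[x, y, z, ax, ay, az, gripper], ...]. A call has 1 to 12 rows; each row shifts and turns the pose as measured when the row begins, along the tool's axes as they then stand; what a row does not reach is not made up. A row lasts 1/8 s, in which the tool goes at most 62.5 mm and 10.7 degrees, less where a joint would pass 70% of its speed; a pose out of reach is approached as far as the arm can. A call with a gripper value outside its range is refused whole. The fingers move at their own pace and stop on an object; "grip_force" is the grip in N (left out, the last holds). Time passes only in rows, so rows that do not move let the fingers close. It gives the time, the measured TCP pose, the force and the opening at its end, in the units of the state.
- robot.get_obs(): the state, without advancing time (a new reading comes with each control period).
- optics.camera(name): name is "side" or "top" or "wrist"; returns (picture, depth): 400x640x3 uint8, blue, green, red; 400x640 float32, m along the optical axis (not along the pixel's ray), 0 where there is no reading.
- optics.camera_info(name): a dict with "mtx" (3x3 intrinsics, pixels), "position" and "rotation" of the camera in the world; the wrist camera has in their place "tool_from_camera" (4x4, takes a point from camera to tool coordinates, whose origin is the TCP and whose axes are the tool frame's). Camera axes: x right, y down, z forward; pixel columns grow to the right and rows downward; lengths in m; the calibration is good to about 2 mm. A picture is of the moment at which its call begins: read the wrist's pose just before it. camera_info takes no time and is no camera call.
- workorder.hand_in(): hands the job in, once; it reports no verdict.
The state is a dict: "time": time; "q": joint angles; "joint_velocities": joint speeds; "joint_torque": joint torques, N m; "position": TCP position; "tool_rot": TCP orientation; "ft_force": force on the tool from outside, world axes, zero at the start; "moment": the same for the moment, N m; "grip_width": finger opening in m.
Only numpy, scipy, OpenCV 4.12 (cv2) and the standard library are available. Lean on these libraries where they do the work, as an engineer would, in place of code of your own. Each camera call takes 0.05 s, during which the arm holds its last target. There are 200 camera calls.

## Working session

There is one attempt and no reset: what is moved stays moved. The work goes in short steps, Python scripts to look and compute and a tool call to move; the robot and the scene stay as the last step left them, time stands still between calls to the robot, and variables do not carry over. Pictures are saved under pics/ and viewed, about 8 in all and at most 12, crops included, and the job is handed in when it is done.

Besides the shell and the picture viewer there is one more tool, called as name(argument=value, ...), one argument or row to a line, values as JSON. arm_command: Moves the arm, as the interface text tells. Its arguments: {"type":"object","properties":{"plan":{"type":"array"},"grip_force":{"type":"number"}},"required":["plan"]}

```bash
mkdir -p pics; ls
python3 - <<'E'
from rig import robot, optics
import cv2,numpy as np
o=robot.get_obs();print({k:np.round(v,3).tolist() for k,v in o.items()})
for n in ("top","side"):
    p,d=optics.camera(n); cv2.imwrite(f"pics/{n}0.png",p); np.save(f"pics/{n}0.npy",d)
    print(n,optics.camera_info(n))
print(optics.camera_info("wrist"))
E
```

```text
pics
{'time': 0.0, 'q': [1.063, 0.529, 1.434, 0.0, 1.181, -0.179], 'joint_velocities': [0.001, -0.0, 0.0, -0.0, -0.001, 0.0], 'joint_torque': [0.0, -44.004, -17.66, 0.063, 0.058, -0.0], 'position': [0.201, 0.591, 0.222], 'tool_rot': [-0.412, 0.576, 0.411, 0.574], 'ft_force': [0.568, 0.306, -0.035], 'moment': [-0.02, -0.02, 0.043], 'grip_width': 0.087}
top {'mtx': array([[477.81654872,   0.        , 316.65431633],
       [  0.        , 477.81654872, 192.9754443 ],
       [  0.        ,   0.        ,   1.        ]]), 'position': array([0.47474721, 0.01319909, 1.33440551]), 'rotation': array([-0.70143635,  0.71130677, -0.03572012,  0.0274552 ])}
side {'mtx': array([[406.32099656,   0.        , 315.53780938],
       [  0.        , 406.32099656, 201.66359264],
       [  0.        ,   0.        ,   1.        ]]), 'position': array([ 0.16911576, -0.50507476,  0.69528596]), 'rotation': array([ 0.86366936, -0.30092652,  0.12501694, -0.38456369])}
{'mtx': array([[320.27204384,   0.        , 319.40680503],
       [  0.        , 320.27204384, 206.77879044],
       [  0.        ,   0.        ,   1.        ]]), 'tool_from_camera': array([[-2.93663480e-04, -3.04178233e-01,  9.52615094e-01,
        -1.61733765e-01],
       [ 9.57288331e-04, -9.52614784e-01, -3.04177839e-01,
         8.51861842e-02],
       [ 9.99999499e-01,  8.22601390e-04,  5.70934445e-04,
         6.15172418e-04],
       [ 0.00000000e+00,  0.00000000e+00,  0.00000000e+00,
         1.00000000e+00]])}
```

View pics/top0.png

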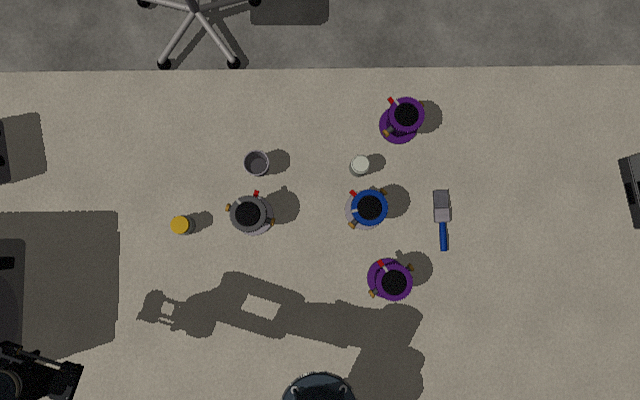

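View pics/side0.png

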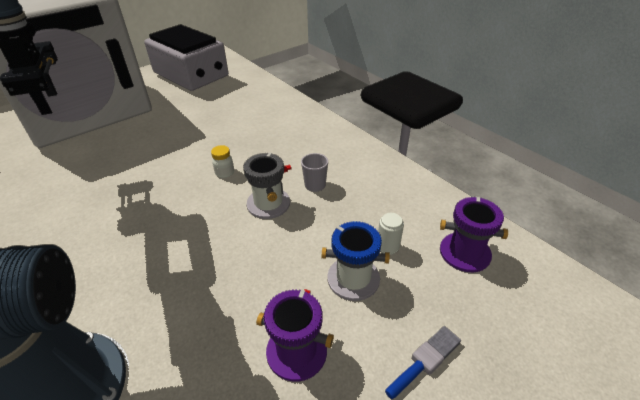

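The top view shows the blue ring at about (370,208), with its red pointer at (352,193) and white mark near (355,208). Purple look-alikes are at (404,115) and (393,282), and the cartridge is close by at (360,165). The side view agrees.

```bash
cat > h.py <<'E'
import cv2,numpy as np
from scipy.spatial.transform import Rotation as R
from rig import robot,optics
def cam(n,o=None):
    i=optics.camera_info(n);K=i["mtx"]
    if n!="wrist": return K,R.from_quat(i["rotation"]).as_matrix(),np.array(i["position"])
    T=np.array(i["tool_from_camera"]);A=R.from_quat(o["tool_rot"]).as_matrix()
    return K,A@T[:3,:3],A@T[:3,3]+o["position"]
def onplane(c,uv,z):
    K,A,p=c
    uv=np.atleast_2d(np.float64(uv)); d=np.c_[uv,np.ones(len(uv))]@np.linalg.inv(K).T@A.T
    return p+d*((z-p[2])/d[:,2])[:,None]
def proj(c,P):
    K,A,p=c; q=(np.atleast_2d(P)-p)@A@K.T; return q[:,:2]/q[:,2:]
def masks(p):
    h=cv2.cvtColor(p,cv2.COLOR_BGR2HSV)
    return (cv2.inRange(h,(105,140,50),(122,255,255)), cv2.inRange(h,(0,150,90),(6,255,255))|cv2.inRange(h,(174,150,90),(180,255,255)),
            cv2.inRange(h,(0,0,150),(180,70,255)))
def mark(n,p,c,C):
    """white pixels on the ring band -> angle of the mark about C"""
    m=masks(p)[2]; v,u=np.nonzero(m); W=onplane(c,np.c_[u,v],.126)[:,:2]-C
    r=np.hypot(*W.T); W=W[(r>.034)&(r<.044)]; 
    return np.degrees(np.arctan2(*W.mean(0)[::-1])) if len(W) else None,len(W),np.hypot(*W.mean(0)) if len(W) else None
E
python3 - <<'E'
from h import *
for n in("top","side"):
    p=cv2.imread(f"pics/{n}0.png");c=cam(n);b,r,w=masks(p)
    k,l,s,ce=cv2.connectedComponentsWithStats(b)
    for i in range(1,k):
        if s[i,4]>60: print(n,"blue",s[i],ce[i])
    # top face ring: blue pixels with hull; cast at z=.126
    i=min((i for i in range(1,k) if s[i,4]>150),key=lambda i:np.hypot(*(ce[i]-((370,208) if n=="top" else (356,243)))))
    v,u=np.nonzero(l==i); H=cv2.convexHull(np.float32(np.c_[u,v]))[:,0]
    W=onplane(c,H,.126)[:,:2]
    (cx,cy),rad=cv2.minEnclosingCircle(np.float32(W)*1000); print("encl",cx,cy,rad)
    C=np.array([cx,cy])/1000
    # black cap centre, z=.123
    g=cv2.inRange(p,(0,0,0),(45,45,45)); kk,ll,ss,cc=cv2.connectedComponentsWithStats(g)
    for j in range(1,kk):
        if ss[j,4]>60 and np.hypot(*(cc[j]-ce[i]))<20: print("cap",ss[j],onplane(c,cc[j],.123)); C=onplane(c,cc[j],.123)[0,:2]
    k,l,s,ce2=cv2.connectedComponentsWithStats(r)
    for j in range(1,k):
        if s[j,4]>4: 
            q=onplane(c,ce2[j],.1)[0,:2]; d=q-C; print("red",s[j,4],ce2[j].round(),q.round(3),np.hypot(*d).round(3),np.degrees(np.arctan2(d[1],d[0])).round(1))
    print("mark",mark(n,p,c,C))
print(R.from_quat(robot.get_obs()["tool_rot"]).as_matrix().round(3))
E
```

```text
top blue [351 189  37  37 538] [369.97769517 207.06877323]
top blue [440 222   7  29 173] [442.8265896  236.57225434]
encl 545.6173706054688 -133.9561767578125 47.061283111572266
cap [357 196  25  24 467] [[ 0.54494657 -0.13478909  0.123     ]]
red 24 [390. 100.] [ 0.829 -0.201] 0.292 -13.1
red 19 [255. 192.] [0.589 0.156] 0.295 81.4
red 27 [352. 193.] [ 0.585 -0.095] 0.056 45.2
red 30 [380. 263.] [ 0.404 -0.162] 0.144 -168.9
mark (np.float64(100.82547337620282), 4, np.float64(0.03851226533283196))
side blue [ 332  222   49   43 1084] [356.26660517 244.88653137]
side blue [386 361  38  38 512] [404.14453125 379.43554688]
encl 537.7852783203125 -142.66285705566406 52.99713134765625
cap [341 228  31  23 559] [[ 0.54389468 -0.13606459  0.123     ]]
cap [338 258  44  10  89] [[ 0.50549509 -0.17971634  0.123     ]]
red 19 [288. 167.] [0.59  0.156] 0.346 75.9
red 9 [307. 291.] [ 0.41  -0.158] 0.098 167.2
mark (np.float64(-147.18176547195654), 90, np.float64(0.00501070367817388))
[[-0.001 -0.946  0.323]
 [-0.002  0.323  0.946]
 [-1.     0.    -0.002]]
```

arm_command(
  plan=[
    [0,-4.3,-4.13,0,0,0,0],
    [0,-4.3,-4.13,0,0,0,0],
    [0,-4.3,-4.13,0,0,0,0],
    [0,-4.3,-4.13,0,0,0,0],
    [0,-4.3,-4.13,0,0,0,0],
    [0,-4.3,-4.13,0,0,0,0],
    [0,-4.3,-4.13,0,0,0,0],
    [0,-4.3,-4.13,0,0,0,0],
    [0,-4.3,-4.13,0,0,0,0],
    [0,-4.3,-4.13,0,0,0,0],
    [0,-4.3,-4.13,0,0,0,0],
    [0,0,0,0,0,0,0],
  ],
  grip_force=10,
)

```text
time: 1.6
position: [0.5136, -0.0086, 0.2193]
tool_rot: [-0.413, 0.574, 0.412, 0.575]
ft_force: [-0.8, -0.5, -0.1]
grip_width: 0.0002
```

```bash
cat >> h.py <<'E'
C=np.array([.5445,-.135])
def delta(theta,r=.039,z=.126):
    o=robot.get_obs();A=R.from_quat(o["tool_rot"]).as_matrix()
    t=np.radians(theta);ey=np.array([-.946,.323]);ez=np.array([.323,.946])
    T=np.r_[C+r*(np.cos(t)*ez+np.sin(t)*ey),z]
    print("t",o["time"],"pos",o["position"].round(4),"F",o["ft_force"].round(1),"w",o["grip_width"].round(3),"delta cm",(A.T@(T-o["position"])*100).round(2))
    d=o["position"][:2]-C; print("tcp r",np.hypot(*d).round(4),"theta",np.degrees(np.arctan2(d@ey,d@ez)).round(1)); return o
E
python3 -c "
from h import *
o=delta(0);print(o['q'].round(2),R.from_quat(o['tool_rot']).as_matrix().round(3))
p,d=optics.camera('wrist');cv2.imwrite('pics/w1.png',p)"
```

```text
Traceback (most recent call last):
  File "h.py", line 29, in delta
    print("t",o["time"],"pos",o["position"].round(4),"F",o["ft_force"].round(1),"w",o["grip_width"].round(3),"delta cm",(A.T@(T-o["position"])*100).round(2))
                                                                                    ^^^^^^^^^^^^^^^^^^^^^
AttributeError: 'float' object has no attribute 'round'
```

arm_command(
  plan=[
    [0,-3.5,-3.5,0,0,0,0],
    [0,-3.5,-3.5,0,0,0,0],
    [0,0,0,0,0,0,0],
  ],
)

```text
time: 1.98
position: [0.5564, -0.0973, 0.2179]
tool_rot: [-0.411, 0.575, 0.414, 0.574]
ft_force: [-0.6, 0.8, -0.4]
grip_width: 0.0005
```

```bash
sed -i 's/o\["grip_width"\].round(3)/round(o["grip_width"],3)/' h.py
python3 -c "
from h import *
o=delta(0);print(np.round(o['q'],2),R.from_quat(o['tool_rot']).as_matrix().round(3))
p,d=optics.camera('wrist');cv2.imwrite('pics/w1.png',p);c=cam('wrist',o)
g=cv2.inRange(p,(0,0,0),(45,45,45)); kk,ll,ss,cc=cv2.connectedComponentsWithStats(g)
for j in range(1,kk):
    if ss[j,4]>300: print(ss[j],cc[j].round(),onplane(c,cc[j],.123).round(4))
b=masks(p)[0];k,l,s,ce=cv2.connectedComponentsWithStats(b)
for j in range(1,k):
    if s[j,4]>300: print('blue',s[j])
print(proj(c,[*C,.123]),mark('wrist',p,c,C))"
```

```text
t 1.975 pos [ 0.5564 -0.0973  0.2179] F [-0.6  0.8 -0.4] w 0.001 delta cm [ 9.19 -0.12 -0.06]
tcp r 0.0395 theta 1.4
[-0.37  0.45  1.59  0.    1.1  -1.62] [[-0.002 -0.948  0.319]
 [ 0.002  0.319  0.948]
 [-1.     0.003  0.001]]
[  53    0   91   40 2637] [101.  16.] [[ 0.37   -0.1966  0.123 ]]
[ 156    0   48   46 1333] [180.  19.] [[ 0.3894 -0.1445  0.123 ]]
[ 541    6   99  128 3517] [586.  75.] [[0.5191 0.126  0.123 ]]
[ 613   33   27   81 1561] [629.  76.] [[0.5301 0.1557 0.123 ]]
[101  42  82  32 790] [145.  57.] [[ 0.4038 -0.1801  0.123 ]]
[ 238  174   71   68 3817] [273. 207.] [[ 0.5412 -0.1325  0.123 ]]
[    0   244   640   156 55561] [325. 338.] [[ 0.6814 -0.1329  0.123 ]]
blue [ 216  151  113  110 5264]
[[271.58810331 211.63854777]] (np.float64(94.956767899023), 115, np.float64(0.03257113682552869))
```

View pics/w1.png

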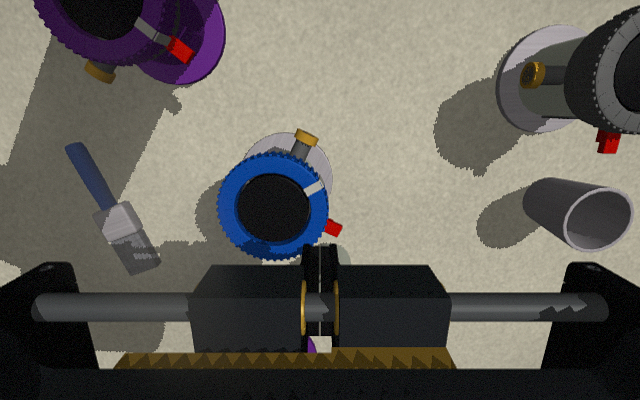

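The wrist view shows the blue ring centred at (272,207), its mark at (313,188) and the pointer at (334,228). The shut fingers hang above the ring's right edge. The ring starts about 0.9–1.0 rad past tight, so it needs about 665° more. Next I descend onto the rim.

arm_command(
  plan=[
    [4.2,0,0,0,0,0,0],
    [4.0,-0.1,-0.1,0,0,0,0],
    [0,0,0,0,0,0,0],
    [0.3,0,0,0,0,0,0],
    [0.2,0,0,0,0,0,0],
    [0.1,0,0,0,0,0,0],
  ],
)

```text
time: 2.78
position: [0.5536, -0.0891, 0.1318]
tool_rot: [-0.413, 0.573, 0.417, 0.573]
ft_force: [0.1, -0.9, -0.4]
grip_width: 0.0003
```

```bash
sed -i 's/^C=.*/C=np.array([.5438,-.1343])/' h.py; python3 -c "
from h import *
delta(0)"
```

```text
t 2.775 pos [ 0.5536 -0.0891  0.1318] F [ 0.1 -0.9 -0.4] w 0.0 delta cm [ 0.58 -0.53 -0.7 ]
tcp r 0.0463 theta 6.6
```

arm_command(
  plan=[
    [0,-0.5,-0.7,0,0,0,0],
    [0.2,0,0,0,0,0,0],
    [0.2,0,0,0,0,0,0],
    [0.1,0,0,0,0,0,0],
  ],
)

```text
time: 3.28
position: [0.5574, -0.0987, 0.128]
tool_rot: [-0.414, 0.572, 0.415, 0.574]
ft_force: [-0.3, -0.2, -0.8]
grip_width: 0.0004
```

```bash
python3 -c "
from h import *
o=delta(0);print(R.from_quat(o['tool_rot']).as_matrix().round(3))"
```

```text
t 3.275 pos [ 0.5574 -0.0987  0.128 ] F [-0.3 -0.2 -0.8] w 0.0 delta cm [0.2  0.13 0.09]
tcp r 0.0381 theta -2.0
[[ 0.    -0.95   0.313]
 [ 0.003  0.313  0.95 ]
 [-1.     0.001  0.003]]
```

arm_command(
  plan=[
    [0.15,0.1,0.1,0,0,0,0],
    [0.15,0,0,0,0,0,0],
    [0.15,0,0,0,0,0,0],
  ],
)

```text
time: 3.65
position: [0.557, -0.0976, 0.1262]
tool_rot: [-0.414, 0.572, 0.415, 0.574]
ft_force: [-2.5, -0.2, 11.7]
grip_width: 0.0006
```

arm_command(
  plan=[
    [0.2,0,0,0,0,0,0],
    [0.2,0,0,0,0,0,0],
  ],
)

```text
time: 3.9
position: [0.557, -0.0976, 0.1262]
tool_rot: [-0.415, 0.572, 0.415, 0.574]
ft_force: [-3.3, 0.4, 12.7]
grip_width: 0.0006
```

Contact feels right: about 12 N at a 0.15–0.2 cm push. I'll drag the first 120°.

arm_command(
  plan=[
    [0.15,1.33,-0.235,0,0,0,0],
    [0.15,1.17,-0.68,0,0,0,0],
    [0.15,0.87,-1.04,0,0,0,0],
    [0.15,0.46,-1.27,0,0,0,0],
    [0.15,0,-1.35,0,0,0,0],
    [0.15,-0.46,-1.27,0,0,0,0],
  ],
)

```text
time: 4.65
position: [0.5139, -0.1396, 0.1263]
tool_rot: [-0.419, 0.565, 0.41, 0.581]
ft_force: [-1.1, 4.1, 12.5]
grip_width: 0.0007
```

```bash
cat > look.py <<'E'
from h import *
import sys
o=delta(float(sys.argv[1]));print(R.from_quat(o['tool_rot']).as_matrix().round(3)[2])
p,d=optics.camera('top');c=cam('top');print('top mark',mark('top',p,c,C)); cv2.imwrite(f'pics/t{o["time"]:.2f}.png',cv2.resize(p[150:280,300:450],None,fx=3,fy=3))
p,d=optics.camera('wrist');c=cam('wrist',o);m=mark('wrist',p,c,C);print('wrist mark',m)
cv2.imwrite(f'pics/w{o["time"]:.2f}.png',p)
E
python3 look.py 120
```

```text
t 4.65 pos [ 0.5139 -0.1396  0.1263] F [-1.1  4.1 12.5] w 0.001 delta cm [ 0.01  0.72 -0.47]
tcp r 0.0304 theta 118.9
[-1.    -0.024  0.011]
top mark (None, 0, None)
wrist mark (np.float64(-179.37212419138322), 79, np.float64(0.04196899522896753))
```

```bash
cat >> h.py <<'E'
R0=np.array([[0,-.946,.323],[0,.323,.946],[-1,0,0]])
_d=delta
def delta(*a):
    o=_d(*a);A=R.from_quat(o["tool_rot"]).as_matrix();print("rot fix (tool)",R.from_matrix(A.T@R0).as_rotvec().round(3));return o
E
python3 -c "
from h import *
delta(120)"
```

```text
t 4.75 pos [ 0.5143 -0.1415  0.1263] F [-1.9  0.3 13.2] w 0.001 delta cm [ 0.01  0.82 -0.31]
tcp r 0.0304 theta 122.5
rot fix (tool) [0.01  0.009 0.026]
```

View pics/w4.65.png

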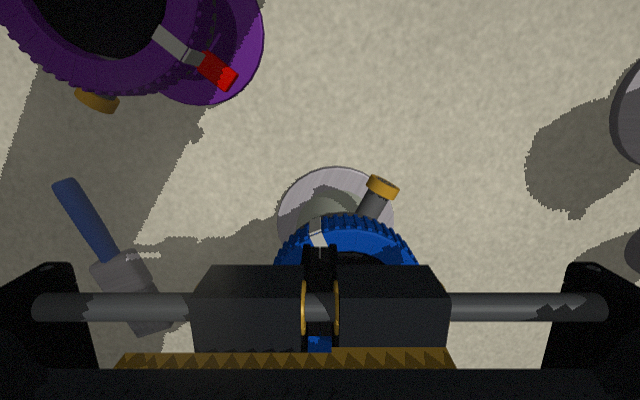

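The mark at (318,232) is now next to the fingertip, at about 180° world. The ring turned about 82° while the TCP path drifted inward to r = 30 mm, so I'll add an outward bias and a levelling turn.

```bash
cat > rows.py <<'E'
import numpy as np,sys
def rows(th,n,step,out,r=.040,push=.15):
    for k in range(n):
        m=np.radians(th+step*(k+.5)); ch=2*r*100*np.sin(np.radians(step/2))
        print([push,round(ch*np.cos(m)+out*np.sin(m),2),round(-ch*np.sin(m)+out*np.cos(m),2)],end=" ")
    print()
th,n,step,out=map(float,sys.argv[1:5]);rows(th,int(n),step,out)
E
python3 rows.py 122 10 20 0.13
```

```text
[0.15, np.float64(-0.83), np.float64(-1.12)] [0.15, np.float64(-1.17), np.float64(-0.77)] [0.15, np.float64(-1.36), np.float64(-0.32)] [0.15, np.float64(-1.39), np.float64(0.16)] [0.15, np.float64(-1.25), np.float64(0.63)] [0.15, np.float64(-0.96), np.float64(1.01)] [0.15, np.float64(-0.55), np.float64(1.28)] [0.15, np.float64(-0.08), np.float64(1.39)] [0.15, np.float64(0.4), np.float64(1.34)] [0.15, np.float64(0.83), np.float64(1.12)]
```

arm_command(
  plan=[
    [0.1,0.8,-0.35,0,0,0.025,0],
    [0.15,-0.8,-1.1,0,0,0.004,0],
    [0.15,-1.15,-0.75,0,0,0.004,0],
    [0.15,-1.35,-0.3,0,0,0,0],
    [0.15,-1.4,0.15,0,0,0,0],
    [0.15,-1.25,0.65,0,0,0,0],
    [0.15,-0.95,1.0,0,0,0,0],
    [0.15,-0.55,1.3,0,0,0,0],
  ],
)

```text
time: 5.75
position: [0.5763, -0.1568, 0.1262]
tool_rot: [-0.41, 0.573, 0.42, 0.572]
ft_force: [-2.9, -2.1, 10.1]
grip_width: 0.0001
```

```bash
python3 look.py 260
```

```text
t 5.75 pos [ 0.5763 -0.1568  0.1262] F [-2.9 -2.1 10.1] w 0.0 delta cm [ 0.03 -0.04  0.41]
tcp r 0.0396 theta -105.9
rot fix (tool) [ 0.012  0.006 -0.012]
[-1.     0.012  0.007]
top mark (None, 0, None)
wrist mark (np.float64(-58.08521967594838), 248, np.float64(0.031618529986004146))
```

```bash
python3 rows.py 254 12 20 0.12 | tr -d 'a-z()' | sed 's/\.64//g'
```

```text
[0.15, -0.26, 1.37] [0.15, 0.22, 1.38] [0.15, 0.68, 1.22] [0.15, 1.05, 0.91] [0.15, 1.3, 0.5] [0.15, 1.39, 0.02] [0.15, 1.32, -0.46] [0.15, 1.08, -0.88] [0.15, 0.72, -1.2] [0.15, 0.26, -1.37] [0.15, -0.22, -1.38] [0.15, -0.68, -1.22]
```

View pics/w5.75.png

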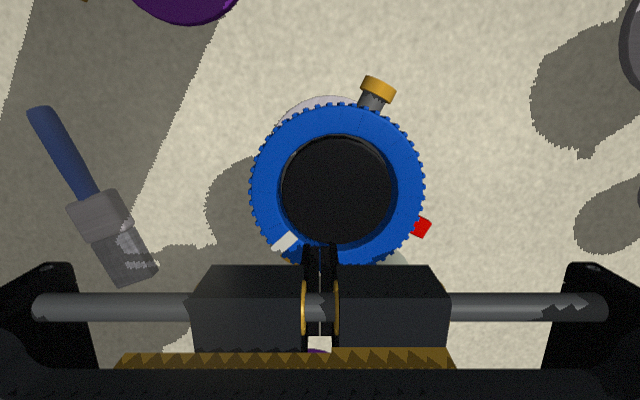

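Clear view: the mark is at (285,241), the ring centre at (337,188) and the pointer at (421,227), so the ring stands at about 250°. I'll continue round.

arm_command(
  plan=[
    [0.15,-0.25,1.35,0,0,-0.01,0],
    [0.15,0.2,1.4,0,0,0,0],
    [0.15,0.7,1.2,0,0,0,0],
    [0.15,1.05,0.9,0,0,0,0],
    [0.15,1.3,0.5,0,0,0,0],
    [0.15,1.4,0,0,0,0,0],
    [0.15,1.3,-0.45,0,0,0,0],
    [0.15,1.1,-0.9,0,0,0,0],
  ],
)

```text
time: 6.85
position: [0.5376, -0.1043, 0.1264]
tool_rot: [-0.427, 0.564, 0.405, 0.579]
ft_force: [3.4, 4.2, 12.3]
grip_width: 0.0003
```

```bash
python3 look.py 54
```

```text
t 6.85 pos [ 0.5376 -0.1043  0.1264] F [ 3.4  4.2 12.3] w 0.0 delta cm [-0.02  1.6  -0.32]
tcp r 0.0307 theta 30.5
rot fix (tool) [ 0.016 -0.001  0.039]
[-0.999 -0.039 -0.001]
top mark (None, 0, None)
wrist mark (None, 0, None)
```

```bash
python3 rows.py 32 11 20 0.15 | tr -d 'a-z()' | sed 's/\.64//g'
```

```text
[0.15, 1.13, -0.82] [0.15, 0.78, -1.16] [0.15, 0.34, -1.35] [0.15, -0.14, -1.39] [0.15, -0.61, -1.26] [0.15, -1.0, -0.97] [0.15, -1.27, -0.57] [0.15, -1.39, -0.1] [0.15, -1.34, 0.38] [0.15, -1.13, 0.82] [0.15, -0.78, 1.16]
```

arm_command(
  plan=[
    [0.1,0.5,0.8,0,0,0.04,0],
    [0.15,1.25,-0.8,0,0,0.006,0],
    [0.15,0.9,-1.15,0,0,0.006,0],
    [0.15,0.45,-1.35,0,0,0.005,0],
    [0.15,-0.05,-1.4,0,0,0,0],
    [0.15,-0.5,-1.25,0,0,0,0],
  ],
)

```text
time: 7.7
position: [0.504, -0.1476, 0.1262]
tool_rot: [-0.417, 0.57, 0.414, 0.574]
ft_force: [2.2, 5.0, 12.5]
grip_width: 0.0005
```

```bash
python3 look.py 132
```

```text
t 7.7 pos [ 0.504  -0.1476  0.1262] F [ 2.2  5.  12.5] w 0.001 delta cm [ 0.02 -0.44 -0.07]
tcp r 0.042 theta 127.3
rot fix (tool) [0.016 0.002 0.007]
[-1.    -0.007  0.002]
top mark (np.float64(126.55571113550079), 1, np.float64(0.039059146011749604))
wrist mark (np.float64(129.1145753232038), 2, np.float64(0.0410107998042798))
```

arm_command(
  plan=[
    [0.15,-0.9,-1.0,0,0,0.003,0],
    [0.15,-1.2,-0.7,0,0,0,0],
    [0.15,-1.35,-0.25,0,0,0,0],
    [0.15,-1.4,0.2,0,0,0,0],
    [0.15,-1.25,0.65,0,0,0,0],
    [0.15,-0.95,1.0,0,0,0,0],
    [0.15,-0.55,1.3,0,0,0,0],
  ],
)

```text
time: 8.68
position: [0.575, -0.1642, 0.1263]
tool_rot: [-0.419, 0.572, 0.415, 0.57]
ft_force: [-1.0, -3.7, 9.9]
grip_width: 0.0006
```

```bash
python3 look.py 260; ls pics
```

```text
t 8.675 pos [ 0.575  -0.1642  0.1263] F [-1.  -3.7  9.9] w 0.001 delta cm [0.02 0.06 1.15]
tcp r 0.0432 theta -115.0
rot fix (tool) [ 0.019 -0.005  0.003]
[-1.    -0.003 -0.005]
top mark (None, 0, None)
wrist mark (np.float64(-117.72074606748079), 303, np.float64(0.026687844490348913))
side0.npy
side0.png
t4.65.png
t5.75.png
t6.85.png
t7.70.png
t8.68.png
top0.npy
top0.png
w1.png
w4.65.png
w5.75.png
w6.85.png
w7.70.png
w8.68.png
```

View pics/w8.68.png

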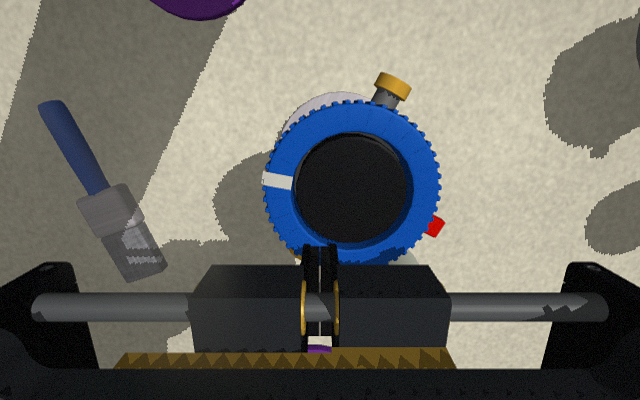

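The mark is at (278,181), the ring centre at (352,186) and the pointer at (436,226), so the ring is at about 562°. It has 158° to go, and I'll do most of that, lift and measure.

arm_command(
  plan=[
    [0.15,-0.45,1.25,0,0,0,0],
    [0.15,0.05,1.35,0,0,0,0],
    [0.15,0.55,1.3,0,0,0.004,0],
    [0.15,1.0,1.1,0,0,0.006,0],
    [0.15,1.3,0.75,0,0,0.006,0],
    [0.15,1.4,0.35,0,0,0.006,0],
  ],
)

```text
time: 9.52
position: [0.5651, -0.1038, 0.1264]
tool_rot: [-0.425, 0.572, 0.411, 0.568]
ft_force: [4.1, -1.6, 8.8]
grip_width: 0.0002
```

arm_command(
  plan=[
    [-0.3,0,0,0,0,0,0],
    [-3,0,0,0,0,0,0],
    [-5,-3,0,0,0,0,0],
    [0,-4,0,0,0,0,0],
    [0,0,0,0,0,0,0],
  ],
)

```text
time: 10.15
position: [0.6252, -0.1228, 0.2074]
tool_rot: [-0.421, 0.575, 0.416, 0.565]
ft_force: [-0.2, -0.5, -1.0]
grip_width: 0.0005
```

```bash
python3 look.py 0; ls -t pics|head -2
```

```text
t 10.15 pos [ 0.6252 -0.1228  0.2074] F [-0.2 -0.5 -1. ] w 0.001 delta cm [8.15 7.31 0.48]
tcp r 0.0822 theta -63.1
rot fix (tool) [ 0.024 -0.016 -0.003]
[-1.     0.003 -0.016]
top mark (np.float64(-28.994785089631637), 9, np.float64(0.03941992611871571))
wrist mark (np.float64(-29.10805911963965), 114, np.float64(0.03889713640026033))
w10.15.png
t10.15.png
```

Both cameras put the mark at −29°, leaving about 74°. I'll check the pointer angle, then go back down at θ = −100°.

```bash
python3 -c "
from h import *
o=robot.get_obs();p=cv2.imread('pics/w10.15.png');c=cam('wrist',o);r=masks(p)[1]
k,l,s,ce=cv2.connectedComponentsWithStats(r)
for j in range(1,k):
    if s[j,4]>20: q=onplane(c,ce[j],.1)[0,:2]-C;print(ce[j].round(),np.hypot(*q).round(3),np.degrees(np.arctan2(q[1],q[0])).round(1))
"
```

```text
[339. 152.] 0.056 47.5
```

arm_command(
  plan=[
    [0,1.7,-2.0,0,0,0,0],
    [2.0,1.65,-2.05,0.02,-0.015,0,0],
    [3.5,0,0,0,0,0,0],
    [1.5,0,0,0,0,0,0],
    [0,0,0,0,0,0,0],
  ],
)

```text
time: 10.88
position: [0.5683, -0.1473, 0.1333]
tool_rot: [-0.407, 0.578, 0.419, 0.57]
ft_force: [-0.4, -0.3, 0.2]
grip_width: 0.0006
```

```bash
python3 -c "
from h import *
delta(260,.04)"
```

```text
t 10.875 pos [ 0.5683 -0.1473  0.1333] F [-0.4 -0.3  0.2] w 0.001 delta cm [ 0.71 -1.21 -0.26]
tcp r 0.0277 theta -99.2
rot fix (tool) [ 0.005  0.001 -0.02 ]
```

arm_command(
  plan=[
    [0.2,-1.2,-0.25,0,0,-0.02,0],
    [0.25,0,0,0,0,0,0],
    [0.15,0,0,0,0,0,0],
    [0.15,0,0,0,0,0,0],
    [0.15,0,0,0,0,0,0],
  ],
)

```text
time: 11.5
position: [0.582, -0.1542, 0.1266]
tool_rot: [-0.415, 0.572, 0.411, 0.576]
ft_force: [0.7, -0.9, 0.4]
grip_width: 0.0005
```

```bash
python3 -c "
from h import *
delta(260,.04)"; python3 rows.py 258 5 20 .1| tr -d 'a-z()' | sed 's/\.64//g'
```

```text
t 11.5 pos [ 0.582  -0.1542  0.1266] F [ 0.7 -0.9  0.4] w 0.001 delta cm [ 0.06  0.32 -0.05]
tcp r 0.0431 theta -98.6
rot fix (tool) [0.007 0.    0.008]
[0.15, -0.15, 1.38] [0.15, 0.33, 1.35] [0.15, 0.78, 1.16] [0.15, 1.13, 0.82] [0.15, 1.34, 0.39]
```

arm_command(
  plan=[
    [0.2,0.2,0,0,0,0,0],
    [0.15,-0.1,1.4,0,0,0,0],
    [0.15,0.4,1.35,0,0,0.004,0],
    [0.15,0.85,1.15,0,0,0.006,0],
    [0.15,1.2,0.85,0,0,0.006,0],
  ],
)

```text
time: 12.12
position: [0.5789, -0.1087, 0.1264]
tool_rot: [-0.42, 0.574, 0.408, 0.573]
ft_force: [0.8, -3.2, 5.2]
grip_width: 0.0005
```

arm_command(
  plan=[
    [-0.3,0,0,0,0,0,0],
    [-3,0,0,0,0,0,0],
    [-5,-3,0,0,0,0,0],
    [0,-4,0,0,0,0,0],
    [0,0,0,0,0,0,0],
  ],
)

```text
time: 12.75
position: [0.6448, -0.1296, 0.2119]
tool_rot: [-0.418, 0.574, 0.41, 0.572]
ft_force: [-0.4, 0.7, -0.5]
grip_width: 0.0008
```

```bash
python3 look.py 330; ls -t pics|head -2
```

```text
t 12.75 pos [ 0.6448 -0.1296  0.2119] F [-0.4  0.7 -0.5] w 0.001 delta cm [ 8.53  7.53 -0.18]
tcp r 0.1011 theta -68.5
rot fix (tool) [ 0.009 -0.01   0.008]
[-1.    -0.008 -0.01 ]
top mark (None, 0, None)
wrist mark (np.float64(31.72526761060034), 127, np.float64(0.038868570017480876))
w12.75.png
t12.75.png
```

The mark is at 31.7° against a pointer at about 46°, so one more nudge of about 15° is needed.

arm_command(
  plan=[
    [0,3.0,-0.75,0,0,0,0],
    [2.0,3.0,-0.8,0,-0.01,0.008,0],
    [4.0,0,0,0,0,0,0],
    [1.5,0,0,0,0,0,0],
    [0,0,0,0,0,0,0],
  ],
)

```text
time: 13.48
position: [0.5721, -0.1214, 0.1334]
tool_rot: [-0.41, 0.575, 0.418, 0.571]
ft_force: [-0.0, -0.1, 0.0]
grip_width: 0.0003
```

```bash
python3 -c "
from h import *
delta(300,.04)"
```

```text
t 13.475 pos [ 0.5721 -0.1214  0.1334] F [-0.  -0.1  0. ] w 0.0 delta cm [ 0.73 -1.21 -0.14]
tcp r 0.031 theta -46.7
rot fix (tool) [ 0.01   0.001 -0.013]
```

arm_command(
  plan=[
    [0.2,-1.1,-0.1,0,0,-0.012,0],
    [0.25,0,0,0,0,0,0],
    [0.15,0,0,0,0,0,0],
    [0.15,0,0,0,0,0,0],
    [0.15,0,0,0,0,0,0],
    [0.15,0,0,0,0,0,0],
  ],
)

```text
time: 14.22
position: [0.586, -0.127, 0.1263]
tool_rot: [-0.416, 0.571, 0.412, 0.575]
ft_force: [-2.0, -0.1, 10.4]
grip_width: 0.0008
```

arm_command(
  plan=[
    [0.15,0.6,0.75,0,0,0.003,0],
    [0.15,0.3,0.3,0,0,0.003,0],
    [0,0,0,0,0,0,0],
  ],
)

```text
time: 14.6
position: [0.5835, -0.1183, 0.1268]
tool_rot: [-0.419, 0.572, 0.411, 0.573]
ft_force: [-0.1, 0.6, 0.6]
grip_width: 0.0004
```

arm_command(
  plan=[
    [-0.3,0,0,0,0,0,0],
    [-3,0,0,0,0,0,0],
    [-5,-3,0,0,0,0,0],
    [0,-4,0,0,0,0,0],
    [0,0,0,0,0,0,0],
  ],
)

```text
time: 15.22
position: [0.6488, -0.1384, 0.211]
tool_rot: [-0.417, 0.573, 0.413, 0.573]
ft_force: [-0.9, 0.9, 0.5]
grip_width: 0.0005
```

```bash
python3 look.py 300; ls -t pics|head -2
```

```text
t 15.225 pos [ 0.6488 -0.1384  0.211 ] F [-0.9  0.9  0.5] w 0.0 delta cm [ 8.47  6.75 -0.95]
tcp r 0.1051 theta -73.4
rot fix (tool) [ 0.012 -0.003  0.005]
[-1.    -0.005 -0.003]
top mark (None, 0, None)
wrist mark (np.float64(43.32313270723152), 131, np.float64(0.03886903586192172))
w15.22.png
t15.22.png
```

View pics/w15.22.png

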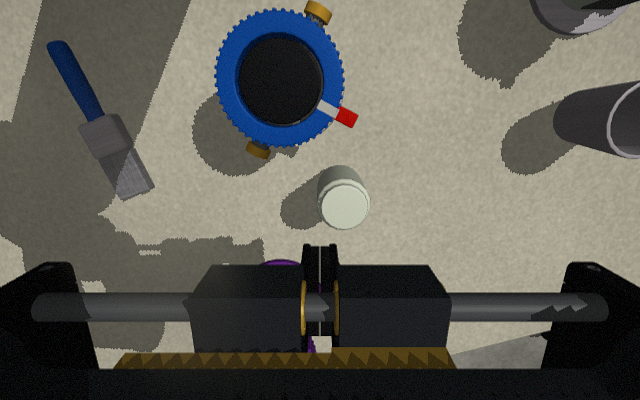

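```bash
python3 -c "
from h import *
p,_=optics.camera('top');cv2.imwrite('pics/top_end.png',p);a=cv2.imread('pics/top0.png')
d=cv2.absdiff(p,a).max(2)
# regions of loose things and grey ring: fraction changed
for n,(u,v) in dict(cartridge=(360,165),beaker=(257,163),jar=(181,225),brush=(442,220),grey=(249,213)).items(): print(n,(d[v-22:v+22,u-20:u+20]>40).mean().round(3))"
```

```text
cartridge 0.715
beaker 0.002
jar 0.011
brush 0.627
grey 0.0
```

The mark at (328,107) lines up with the pointer at (346,117). The cartridge stands upright at (344,203) and the brush lies as before. The tool is clear of everything.

```bash
python3 -c "
from rig import workorder
print(workorder.hand_in())"
```

```text
the job is handed in; nothing more can be done
None
```

I turned the blue ring anticlockwise to two full turns from tight and handed the job in at about 15 s. I dragged the shut fingertips round its top face, with pushes reading about 5–13 N.

**Ring angle:** it started about 55° past the pointer, and I tracked it to about 250°, 562°, 645°, 705° and then 717–720°. In the last wrist picture the white mark is at 43° and the pointer at 45–47°, well within the 20° allowed. The top camera could not see the mark at the end because the gripper hid it.

**Turn count:** one full turn was passed. The reading between 250° and 562° rested on only a few pixels (about 441°), but it agreed with how far the fingertip had travelled.

**Other things:**
- **Grey ring, beaker and jar:** they look unchanged in the before-and-after top pictures.
- **Cartridge and brush:** the arm hid both in the last top picture, so that comparison failed. The wrist picture shows the cartridge upright and the brush lying as before. The fingers were lowered only over the blue ring.

The tool was clear of everything, about 8 cm above the ring, with force near zero. The fingertip path drifted in to about 30 mm radius twice, and I corrected it both times.

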